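Pry a stuck battery pack off its charger

ROBOT

A 6-joint arm with a two-finger parallel gripper is mounted at the origin on the work surface. World frame = base frame: x ahead of the robot, y to its left, z up, the work surface at z = 0. Lengths are in m, angles in rad, forces in N, time in s.
With the tool pointing down it reaches from about 0.275 to 0.975 m from the base axis. Payload 8.4 kg.
Tool frame: the origin (TCP) lies between the finger pads; the fingertips stand 11 mm ahead of it and the grasp point (between the pads) lies 8 mm behind it; z points along the fingers, y is the direction in which the jaws open and shut (so a half turn about z gives the same grasp; the last joint's range is limited). The gripper opens to 92 mm and grips with 3 to 60 N. Pads are 20 mm wide; open, the fingers measure 128 mm over their backs; the gripper's body (75 mm by 189 mm) begins 69 mm behind the grasp point.
Start: joints at [1.21, 0.353, 1.633, -0, 1.155, -0.002], TCP at [0.219, 0.585, 0.226] pointing down, gripper open.
Joint ranges: [-2.63, 2.63], [-0.92, 2.1], [0.06, 2.66], [-1.3, 4.44], [0, 2.69], [-3.02, 3.02]. Speed limits (rad/s): [2.22, 2.22, 2.79, 3.14, 3.14, 3.14].

INTERFACE

Orientations are given as a unit quaternion [x, y, z, w].
In Python, from cell import monitor, get_image, camera_params, env gives the robot as it stands. The module is installed in compiled form; this text tells all that it offers.
- The arm moves only by the tool servo_tool, never from a script. Its argument "increments" is a list of rows, each an object of numbers: "x", "y", "z": the shift along the tool's x, y, z in cm; "wx", "wy", "wz": the turn, a rotation vector about the tool's x, y, z in rad; "jaw": the finger opening in cm, from 0 to 9.19. A call has 1 to 20 rows; each row shifts and turns the pose as measured when the row begins, along the tool's axes as they then stand; what a row does not reach is not made up. A row lasts 1/8 s, in which the tool goes at most 62.5 mm and 10.7 degrees, less where a joint would pass 70% of its speed; a pose out of reach is approached as far as the arm can. A call is refused whole if a number of a shift passes 6.25 or a number of a turn 0.188, either way. A call with a gripper value outside its range is refused whole. The fingers move at their own pace and stop on an object; "squeeze" is the grip in N (left out, the last holds). Time passes only in rows, so rows that do not move let the fingers close. It gives the time, the measured TCP pose, the force and the opening at its end, in the units of the state.
- monitor.get_state(): the state, without advancing time (a new reading comes with each control period).
- get_image(name): name is "scene" or "top" or "wrist"; returns the picture (480x640x3 uint8, red, green, blue); there is no depth.
- camera_params(name): a dict with "fov_y" (degrees; the focal length in pixels is half the picture's height over the tangent of half this angle, whatever the lens; pixels are square), "cx", "cy" (the principal point, pixels), "dist" ([k1, k2, p1, p2, k3] as OpenCV has them; the pictures are not rectified), "position" and "rotation" of the camera in the world. Camera axes: x right, y up, looking along -z (the intrinsics and any distortion apply to the point x, -y, -z); pixel columns grow to the right and rows downward; lengths in m; the calibration is good to about 2 mm. A picture is of the moment at which its call begins: read the wrist's pose just before it. camera_params takes no time and is no camera call; for the wrist camera it gives the pose at the moment of the call.
- env.job_done(): hands the job in, once; it reports no verdict.
The state is a dict: "t": time; "joint_pos": joint angles; "qvel": joint speeds; "effort": joint torques, N m; "eef_pos": TCP position; "eef_rot": TCP orientation; "wrist_force": force on the tool from outside, world axes, zero at the start; "ft_torque": the same for the moment, N m; "finger_gap": finger opening in m.
Only numpy, scipy, OpenCV 4.12 (cv2) and the standard library are available. Lean on these libraries where they do the work, as an engineer would, in place of code of your own. Each camera call takes 0.05 s, during which the arm holds its last target.

TASK

The battery pack is stuck on its charger. Take the flat-bladed pry bar out of the tool rack by its handle, stand its blade in the gap between the charger's rear housing and the pack, and lever the pack forward past its catch, with the bar only and without your fingers touching the pack, until it is clear of the rails; leave it lying flat on the charger's bed. Then put the pry bar into the empty cardboard tray.

Things in the scene. Friction and masses are not known exactly. Their poses are not given: they have to be found in the camera images.
- pry_bar: Bar upright in a rack slot (other two tools: round handles). Flat wooden handle 36 (x) x 20 (y) mm, 6 to 66 mm above origin; black collar 44 x 32 x 6 mm resting on the rack; steel blade 26 mm wide (x), 5 mm thick (y), 52 mm down from origin. 0.12 kg. Origin: centre of collar's underside; z up the handle, x along the rack's row (slots 75 mm apart). Rack top 68 mm high; lift 60 mm to clear it.
- charger: Fixed grey charger. Origin on the table under the seated pack's centre; x: way the pack slides off, z up. Bed 20 mm high, x -100 to 115, 116 mm wide. Rear housing x -100 to -62 mm, rim 62 mm high. Blade gap, open above: x -62 to -40 (pack's rear face), y -35 to 35, floor the bed. Rails x -47 to -5 mm on both sides, 40 mm high; sprung catches at the rails' front ends hold the pack.
- pack: Pack seated on the charger (a like one lies loose on the table): 80 (x) x 72 (y) x 45 (z) mm, rear flanges 84 mm wide, 0.4 kg. Origin: centre of underside; axes as the charger's; seated at charger x = 0, z = 20 mm. About 10 N along +x snaps it past the catches within 8 mm, then it slides easily; clear of the rails' lips after 24 mm; past 75 mm it tips off the bed's end.
- tray: Empty fixed cardboard tray 200 (x) x 150 (y) mm, walls 45 mm high and 5 mm thick. Origin: centre of its underside, on the table; floor 5 mm up.
Not all that is in view belongs to the job. What is shaped like the pry_bar but blue or turquoise is not meant. What is shaped like the pack but blue is not meant.

How it is judged:
By the outcome, as a careful person would: the job done as asked, in the order asked, and still so for the second after the job is handed in, with the robot touching nothing.
It also fails if it takes over 53 s, if anything falls off the work surface, if the arm or the gripper's body presses on something with over 40 N, if the wrist force passes 120 N, or if a joint passes its speed limit or range.

## Working session

There is one attempt and no reset: what is moved stays moved. The work goes in short steps, Python scripts to look and compute and a tool call to move; the robot and the scene stay as the last step left them, time stands still between calls to the robot, and variables do not carry over. Pictures are saved under pics/ and viewed, and the job is handed in when it is done.

Besides the shell and the picture viewer there is one more tool, called after ">>>" as name(argument=value, ...) on one line, values as JSON. servo_tool: Moves the arm, as the interface text tells. Its arguments: {"type":"object","properties":{"increments":{"type":"array"},"squeeze":{"type":"number"}},"required":["increments"]}

```bash
mkdir -p pics; ls; python3 - <<'E'
from cell import monitor,get_image,camera_params
import cv2,json
s=monitor.get_state();print(s)
for n in ["scene","top"]:
    im=get_image(n);cv2.imwrite(f"pics/{n}0.png",im[:,:,::-1]);print(n,camera_params(n))
E
```

```text
pics
{'t': 0.0, 'joint_pos': array([ 1.20957756e+00,  3.53648460e-01,  1.63408669e+00,  3.71902648e-05,
        1.15520801e+00, -2.43978243e-03]), 'qvel': array([ 0.00051859, -0.00054413,  0.0003108 , -0.00046488, -0.00037899,
       -0.00033524]), 'effort': array([-1.04859137e-03, -5.93828595e+01, -3.34233749e+01,  6.97127008e-02,
        2.33424007e-02, -1.14000425e-04]), 'eef_pos': array([0.21930722, 0.5847706 , 0.22488379]), 'eef_rot': array([ 1.78436253e-01,  9.83951242e-01, -6.61045458e-04, -1.38832116e-04]), 'wrist_force': array([ 0.43144324, -0.58339672, -0.59529456]), 'ft_torque': array([-0.03917854,  0.04083478,  0.04294856]), 'finger_gap': 0.09187216200699143}
scene {'fov_y': 45.03383905512818, 'cx': 324.44305907630826, 'cy': 236.16575270495406, 'dist': array([0.03251901, 0.        , 0.        , 0.        , 0.        ]), 'position': array([1.21155303, 0.32148527, 0.75772204]), 'rotation': array([0.22825178, 0.34166548, 0.76204872, 0.50044737])}
top {'fov_y': 52.138881851964236, 'cx': 311.13717001773307, 'cy': 244.84859326426758, 'dist': array([-0.08780377,  0.        ,  0.        ,  0.        ,  0.        ]), 'position': array([ 0.44624808, -0.01190488,  1.02272575]), 'rotation': array([ 0.02313136, -0.01440229, -0.69698882,  0.7165641 ])}
```

View pics/scene0.png

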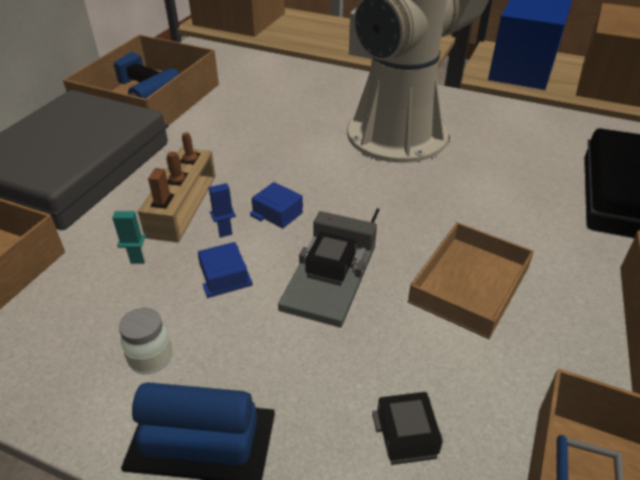

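View pics/top0.png

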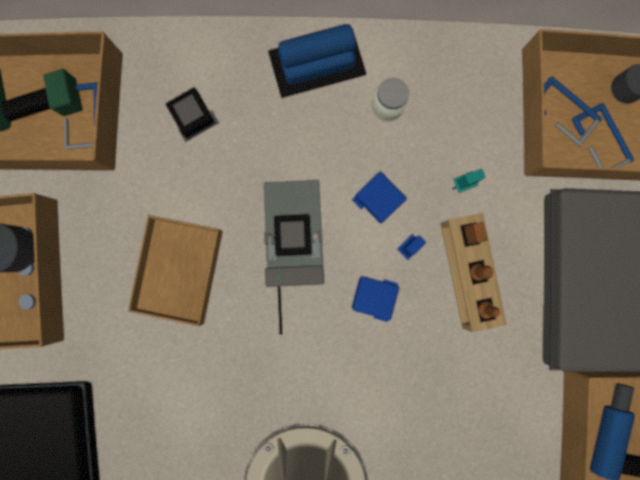

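```bash
cat > h.py <<'E'
import numpy as np,cv2
from scipy.spatial.transform import Rotation as R
def K(p):
    f=240/np.tan(np.radians(p["fov_y"])/2);return np.array([[f,0,p["cx"]],[0,f,p["cy"]],[0,0,1]])
def ray(p,uv):
    u=cv2.undistortPoints(np.array(uv,float).reshape(-1,1,2),K(p),np.array(p["dist"])).reshape(-1,2)
    d=np.c_[u[:,0],-u[:,1],-np.ones(len(u))]
    return R.from_quat(p["rotation"]).apply(d)
def plane(p,uv,z):
    d=ray(p,uv);o=np.array(p["position"]);return o+d*((z-o[2])/d[:,2])[:,None]
def proj(p,X):
    c=R.from_quat(p["rotation"]).inv().apply(np.atleast_2d(X)-p["position"])
    q=np.c_[c[:,0],-c[:,1],-c[:,2]]
    return cv2.projectPoints(q,np.zeros(3),np.zeros(3),K(p),np.array(p["dist"]))[0].reshape(-1,2)
def crop(fn,out,x0,y0,x1,y1,s):
    im=cv2.imread(fn)[y0:y1,x0:x1];cv2.imwrite(out,cv2.resize(im,None,fx=s,fy=s,interpolation=cv2.INTER_CUBIC))
E
python3 - <<'E'
from h import *
crop("pics/top0.png","pics/t_ch.png",240,165,350,345,3.3)
crop("pics/top0.png","pics/t_rack.png",430,200,520,340,4)
crop("pics/scene0.png","pics/s_ch.png",260,190,400,340,4)
crop("pics/scene0.png","pics/s_rack.png",120,120,230,250,4)
import cv2,numpy as np
a=cv2.imread("pics/t_ch.png");b=cv2.imread("pics/t_rack.png")
c=np.zeros((600,800,3),np.uint8);c[:a.shape[0],:a.shape[1]]=a;c[:b.shape[0],400:400+b.shape[1]]=b;cv2.imwrite("pics/m1.png",c)
E
```

```text
(no output)
```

View pics/m1.png

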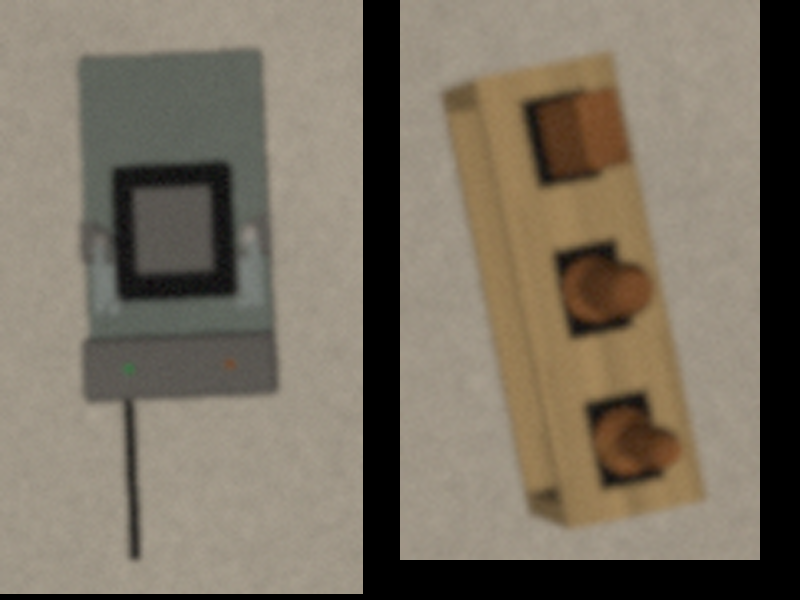

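View pics/s_ch.png

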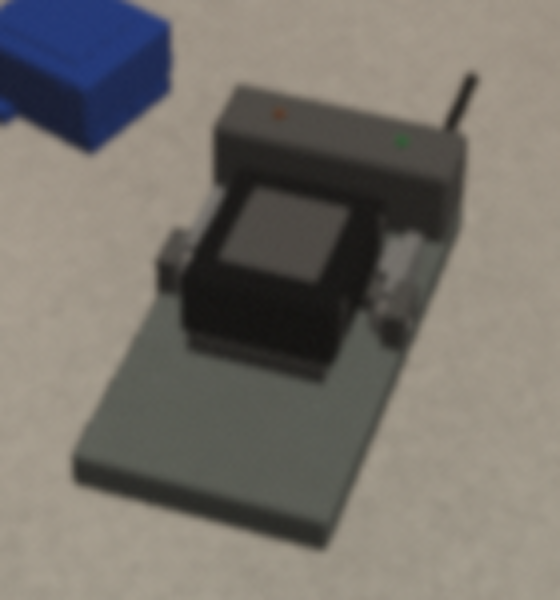

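View pics/s_rack.png

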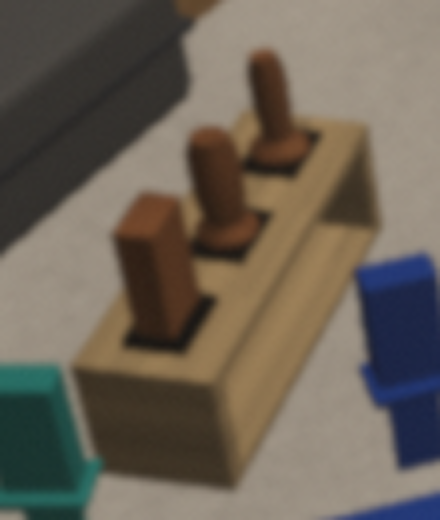

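```bash
python3 - <<'E'
from h import *
from cell import camera_params
p=camera_params("top")
np.set_printoptions(precision=4,suppress=True)
c=lambda a:np.array(a,float)/3.3+[240,165]
r=lambda a:(np.array(a,float)-[400,0])/4+[430,200]
H=plane(p,c([(83,342),(272,333),(278,392),(87,403)]),.062);print("housing",H)
B=plane(p,c([(80,58),(261,50)]),.02);print("bedfront",B)
P=plane(p,c([(113,168),(230,162),(236,294),(120,299)]),.065);print("pack top",P,P.mean(0))
T=plane(p,r([(585,93),(622,90),(630,165),(596,170)]),.134);print("handletop",T,T.mean(0))
Rk=plane(p,r([(478,82),(612,53),(705,498),(568,527)]),.068);print("rack",Rk,Rk.mean(0))
Tr=plane(p,[(150,216),(221,229),(203,324),(130,311)],.045);print("tray",Tr,Tr.mean(0))
a=lambda v:np.degrees(np.arctan2(v[1],v[0]))
print("rack ang",a(Rk[1]-Rk[2]),a(Rk[0]-Rk[3]),"tray",a(Tr[1]-Tr[2]),a(Tr[0]-Tr[3]))
f=B.mean(0);h=H[2:].mean(0);print("charger ang",a((f-h)[:2]),np.linalg.norm((f-h)[:2]), a(H[0]-H[1])-90,a(B[0]-B[1])-90)
ps=camera_params("scene")
d=(f-h)[:2]/np.linalg.norm((f-h)[:2]);
print("origin from front",f[:2]-.115*d,"rear",h[:2]+.1*d)
E
```

```text
housing [[ 0.448   0.0895  0.062 ]
 [ 0.4565 -0.0226  0.062 ]
 [ 0.4217 -0.0271  0.062 ]
 [ 0.4119  0.086   0.062 ]]
bedfront [[ 0.6256  0.1018  0.02  ]
 [ 0.6335 -0.0114  0.02  ]]
pack top [[ 0.5519  0.0747  0.065 ]
 [ 0.5573  0.0052  0.065 ]
 [ 0.4789 -0.0006  0.065 ]
 [ 0.4741  0.068   0.065 ]] [0.5155 0.0368 0.065 ]
handletop [[ 0.5412 -0.3013  0.134 ]
 [ 0.5431 -0.3185  0.134 ]
 [ 0.5087 -0.3225  0.134 ]
 [ 0.506  -0.3067  0.134 ]] [ 0.5247 -0.3122  0.134 ]
rack [[ 0.5521 -0.2695  0.068 ]
 [ 0.5684 -0.3362  0.068 ]
 [ 0.3513 -0.3853  0.068 ]
 [ 0.336  -0.3174  0.068 ]] [ 0.4519 -0.3271  0.068 ]
tray [[0.5477 0.3296 0.045 ]
 [0.525  0.1829 0.045 ]
 [0.3339 0.2124 0.045 ]
 [0.3544 0.3626 0.045 ]] [0.4402 0.2719 0.045 ]
rack ang 12.744763077440687 12.492731848162766 tray -8.766043361560959 -9.693883978295721
charger ang 4.225110598768338 0.21333984982728427 4.3386027635591375 3.987557880355837
origin from front [0.5149 0.0367] rear [0.5165 0.0368]
```

```bash
cat >> h.py <<'E'
def down(th):
    f=np.radians((th+90)/2);return R.from_quat([np.cos(f),np.sin(f),0,0])
def plan(p0,r0,p1,r1,N=None,dmax=6.0,wmax=.18,ease=False):
    r0=R.from_quat(r0) if not isinstance(r0,R) else r0
    p0=np.array(p0);p1=np.array(p1)
    rv=(r0.inv()*r1).as_rotvec()
    n=N or int(np.ceil(max(np.linalg.norm(p1-p0)*100/dmax,np.abs(rv).max()/wmax,1)))
    rows=[];p=p0.copy();r=r0
    for i in range(n):
        s=(i+1)/n
        pt=p0+(p1-p0)*s; rt=r0*R.from_rotvec(rv*s)
        sh=np.round(r.inv().apply(pt-p)*100,2); w=np.round((r.inv()*rt).as_rotvec(),3)
        rows.append({k:float(v) for k,v in zip(["x","y","z","wx","wy","wz"],[*sh,*w]) if v})
        p=p+r.apply(sh/100); r=r*R.from_rotvec(w)
    import json;print(n,json.dumps(rows));return p,r
def st():
    from cell import monitor
    s=monitor.get_state();r=R.from_quat(s["eef_rot"]);y=r.apply([0,1,0]);z=r.apply([0,0,1])
    print("t",round(s["t"],2),"p",s["eef_pos"].round(4),"hy",np.degrees(np.arctan2(y[1],y[0])).round(2),"z",z.round(4),"F",s["wrist_force"].round(1),"M",s["ft_torque"].round(2),"gap",round(s["finger_gap"],4),"q",s["joint_pos"].round(2));return s
E
python3 - <<'E'
from h import *
s=st()
plan(s["eef_pos"],s["eef_rot"],[.525,-.311,.215],down(-77.4))
E
```

```text
t 0.1 p [0.2193 0.5848 0.2249] hy 69.44 z [-4.0e-04 -1.2e-03 -1.0e+00] F [0.6 0.5 0.6] M [-0.02  0.05 -0.02] gap 0.092 q [ 1.21  0.35  1.63 -0.    1.16 -0.  ]
16 [{"x": -3.75, "y": -4.57, "z": 0.07, "wz": 0.16}, {"x": -4.44, "y": -3.91, "z": 0.07, "wz": 0.16}, {"x": -5.0, "y": -3.16, "z": 0.06, "wz": 0.161}, {"x": -5.45, "y": -2.32, "z": 0.07, "wz": 0.16}, {"x": -5.74, "y": -1.42, "z": 0.07, "wy": 0.001, "wz": 0.16}, {"x": -5.89, "y": -0.48, "z": 0.06, "wz": 0.16}, {"x": -5.9, "y": 0.46, "z": 0.06, "wz": 0.16}, {"x": -5.75, "y": 1.39, "z": 0.06, "wz": 0.16}, {"x": -5.45, "y": 2.3, "z": 0.07, "wz": 0.161}, {"x": -5.02, "y": 3.13, "z": 0.06, "wz": 0.16}, {"x": -4.45, "y": 3.9, "z": 0.06, "wz": 0.16}, {"x": -3.78, "y": 4.56, "z": 0.06, "wz": 0.16}, {"x": -3.0, "y": 5.09, "z": 0.06, "wy": 0.001, "wz": 0.16}, {"x": -2.15, "y": 5.51, "z": 0.06, "wz": 0.161}, {"x": -1.23, "y": 5.79, "z": 0.06, "wz": 0.16}, {"x": -0.31, "y": 5.91, "z": 0.06, "wz": 0.16}]
```

>>> servo_tool(increments=[{"x": -3.75, "y": -4.57, "z": 0.07, "wz": 0.16}, {"x": -4.44, "y": -3.91, "z": 0.07, "wz": 0.16}, {"x": -5.0, "y": -3.16, "z": 0.06, "wz": 0.161}, {"x": -5.45, "y": -2.32, "z": 0.07, "wz": 0.16}, {"x": -5.74, "y": -1.42, "z": 0.07, "wz": 0.16}, {"x": -5.89, "y": -0.48, "z": 0.06, "wz": 0.16}, {"x": -5.9, "y": 0.46, "z": 0.06, "wz": 0.16}, {"x": -5.75, "y": 1.39, "z": 0.06, "wz": 0.16}, {"x": -5.45, "y": 2.3, "z": 0.07, "wz": 0.161}, {"x": -5.02, "y": 3.13, "z": 0.06, "wz": 0.16}, {"x": -4.45, "y": 3.9, "z": 0.06, "wz": 0.16}, {"x": -3.78, "y": 4.56, "z": 0.06, "wz": 0.16}, {"x": -3.0, "y": 5.09, "z": 0.06, "wz": 0.16}, {"x": -2.15, "y": 5.51, "z": 0.06, "wz": 0.161}, {"x": -1.23, "y": 5.79, "z": 0.06, "wz": 0.16}, {"x": -0.31, "y": 5.91, "z": 0.06, "wz": 0.16}])

```text
invalid input at $.increments[0]: expected keys x, y, z, wx, wy, wz, jaw
```

```bash
python3 - <<'E'
from h import *
s=st()
plan(s["eef_pos"],s["eef_rot"],[.525,-.311,.215],down(-77.4))
E
```

```text
t 0.1 p [0.2193 0.5848 0.2249] hy 69.44 z [-4.0e-04 -1.2e-03 -1.0e+00] F [0.6 0.5 0.6] M [-0.02  0.05 -0.02] gap 0.092 q [ 1.21  0.35  1.63 -0.    1.16 -0.  ]
16 [{"x": -3.75, "y": -4.57, "z": 0.07, "wz": 0.16}, {"x": -4.44, "y": -3.91, "z": 0.07, "wz": 0.16}, {"x": -5.0, "y": -3.16, "z": 0.06, "wz": 0.161}, {"x": -5.45, "y": -2.32, "z": 0.07, "wz": 0.16}, {"x": -5.74, "y": -1.42, "z": 0.07, "wy": 0.001, "wz": 0.16}, {"x": -5.89, "y": -0.48, "z": 0.06, "wz": 0.16}, {"x": -5.9, "y": 0.46, "z": 0.06, "wz": 0.16}, {"x": -5.75, "y": 1.39, "z": 0.06, "wz": 0.16}, {"x": -5.45, "y": 2.3, "z": 0.07, "wz": 0.161}, {"x": -5.02, "y": 3.13, "z": 0.06, "wz": 0.16}, {"x": -4.45, "y": 3.9, "z": 0.06, "wz": 0.16}, {"x": -3.78, "y": 4.56, "z": 0.06, "wz": 0.16}, {"x": -3.0, "y": 5.09, "z": 0.06, "wy": 0.001, "wz": 0.16}, {"x": -2.15, "y": 5.51, "z": 0.06, "wz": 0.161}, {"x": -1.23, "y": 5.79, "z": 0.06, "wz": 0.16}, {"x": -0.31, "y": 5.91, "z": 0.06, "wz": 0.16}]
```

>>> servo_tool(increments=[{"x": -3.8, "y": -4.6, "z": 0.1, "wx": 0, "wy": 0, "wz": 0.16, "jaw": 9}, {"x": -4.4, "y": -3.9, "z": 0.1, "wx": 0, "wy": 0, "wz": 0.16, "jaw": 9}, {"x": -5.0, "y": -3.2, "z": 0.1, "wx": 0, "wy": 0, "wz": 0.16, "jaw": 9}, {"x": -5.5, "y": -2.3, "z": 0.1, "wx": 0, "wy": 0, "wz": 0.16, "jaw": 9}, {"x": -5.7, "y": -1.4, "z": 0.1, "wx": 0, "wy": 0, "wz": 0.16, "jaw": 9}, {"x": -5.9, "y": -0.5, "z": 0.1, "wx": 0, "wy": 0, "wz": 0.16, "jaw": 9}, {"x": -5.9, "y": 0.5, "z": 0.1, "wx": 0, "wy": 0, "wz": 0.16, "jaw": 9}, {"x": -5.8, "y": 1.4, "z": 0.1, "wx": 0, "wy": 0, "wz": 0.16, "jaw": 9}, {"x": -5.5, "y": 2.3, "z": 0, "wx": 0, "wy": 0, "wz": 0.16, "jaw": 9}, {"x": -5.0, "y": 3.1, "z": 0, "wx": 0, "wy": 0, "wz": 0.16, "jaw": 9}, {"x": -4.5, "y": 3.9, "z": 0, "wx": 0, "wy": 0, "wz": 0.16, "jaw": 9}, {"x": -3.8, "y": 4.6, "z": 0, "wx": 0, "wy": 0, "wz": 0.16, "jaw": 9}, {"x": -3.0, "y": 5.1, "z": 0, "wx": 0, "wy": 0, "wz": 0.16, "jaw": 9}, {"x": -2.2, "y": 5.5, "z": 0, "wx": 0, "wy": 0, "wz": 0.16, "jaw": 9}, {"x": -1.2, "y": 5.8, "z": 0, "wx": 0, "wy": 0, "wz": 0.16, "jaw": 9}, {"x": -0.3, "y": 5.9, "z": 0, "wx": 0, "wy": 0, "wz": 0.16, "jaw": 9}])

```text
t: 2.1
eef_pos: [0.4984, -0.3491, 0.2159]
eef_rot: [0.997, 0.072, 0.001, 0.0]
wrist_force: [1.2, 0.2, 0.0]
finger_gap: 0.0897
```

```bash
cat >> h.py <<'E'
_plan=plan
def plan(*a,jaw=9,**k):
    import io,contextlib,json
    b=io.StringIO()
    with contextlib.redirect_stdout(b): o=_plan(*a,**k)
    L=json.loads(b.getvalue().split(" ",1)[1])
    L=[{**{q:round(d.get(q,0),2 if q[0]!='w' else 3) for q in ["x","y","z","wx","wy","wz"]},"jaw":jaw} for d in L]
    print(len(L),json.dumps(L,separators=(",",":")).replace(".0,",",").replace("-0,","0,"));return o
E
python3 - <<'E'
from h import *
s=st()
plan(s["eef_pos"],s["eef_rot"],[.525,-.311,.215],down(-77.4))
E
```

```text
t 2.1 p [ 0.4984 -0.3491  0.2159] hy -81.77 z [ 2.6e-03 -3.0e-04 -1.0e+00] F [1.2 0.2 0. ] M [ 0.03  0.1  -0.04] gap 0.0897 q [-0.61  0.34  1.68  0.    1.12  0.81]
1 [{"x":3.17,"y":-3.39,"z":0.09,"wx":0.001,"wy":-0.003,"wz":-0.076,"jaw":9}]
```

>>> servo_tool(increments=[{"x": 3.1, "y": -3.4, "z": 0.1, "wx": 0, "wy": 0, "wz": -0.075, "jaw": 7}, {"x": 0, "y": 0, "z": 0, "wx": 0, "wy": 0, "wz": 0, "jaw": 7}])

```text
t: 2.35
eef_pos: [0.5242, -0.3165, 0.2134]
eef_rot: [0.994, 0.105, 0.001, 0.0]
wrist_force: [1.0, 0.2, 0.2]
finger_gap: 0.072
```

```bash
python3 - <<'E'
from h import *
from cell import *
s=st();p=camera_params("wrist");im=get_image("wrist");cv2.imwrite("pics/w1.png",im[:,:,::-1]);print(p)
import pickle;pickle.dump(p,open("w1.pkl","wb"))
E
```

```text
t 2.35 p [ 0.5242 -0.3165  0.2134] hy -77.96 z [ 1.9e-03 -6.0e-04 -1.0e+00] F [1.  0.2 0.2] M [ 0.02  0.14 -0.01] gap 0.072 q [-0.55  0.34  1.68  0.    1.12  0.81]
{'fov_y': 65.03813009490811, 'cx': 320.7508757822216, 'cy': 232.31339046867706, 'dist': array([-0.05126617,  0.        ,  0.        ,  0.        ,  0.        ]), 'position': array([ 0.5991721 , -0.29938578,  0.37249583]), 'rotation': array([-0.1071457 ,  0.0862598 , -0.62304638,  0.76999497])}
```

View pics/w1.png

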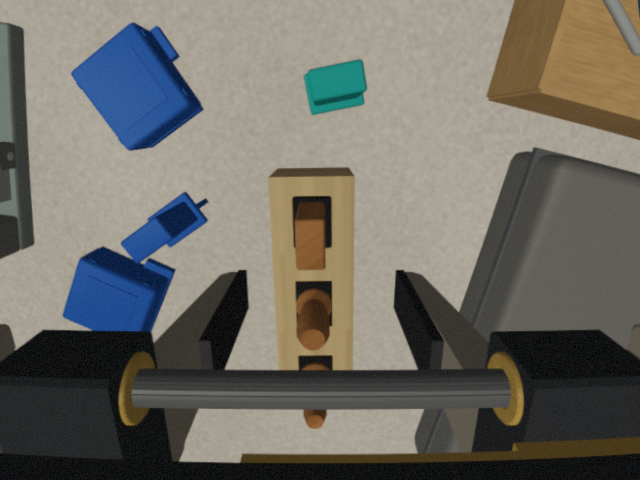

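```bash
python3 - <<'E'
from h import *
crop("pics/w1.png","pics/w1c.png",250,155,380,285,4.5)
E
```

```text
(no output)
```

View pics/w1c.png

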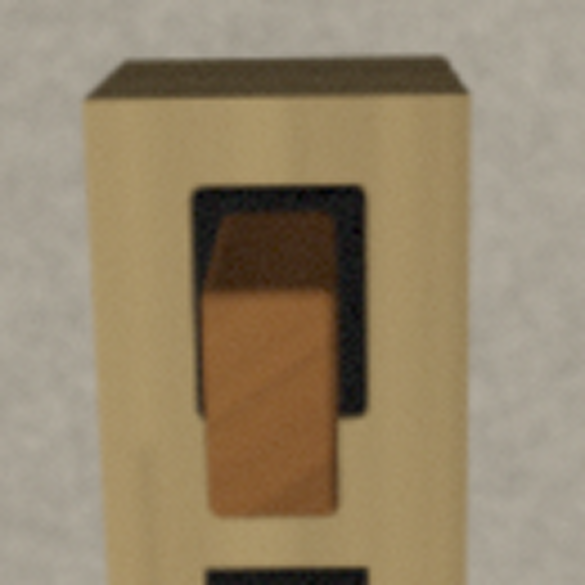

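```bash
python3 - <<'E'
from h import *
import pickle;p=pickle.load(open("w1.pkl","rb"))
np.set_printoptions(precision=4,suppress=True)
c=lambda a:(np.array(a,float)+.5)/4.5+[249.5,154.5]
T=plane(p,c([(204,292),(334,290),(338,515),(210,517)]),.134);C=plane(p,c([(193,187),(365,187),(367,415),(200,415)]),.074)
print(T,T.mean(0),C,C.mean(0))
for Q in (T,C):
  v=(Q[0]+Q[1]-Q[2]-Q[3])/2; w=(Q[0]+Q[3]-Q[1]-Q[2])/2
  print(np.linalg.norm(v),np.degrees(np.arctan2(v[1],v[0])),np.linalg.norm(w),np.degrees(np.arctan2(w[1],w[0]))-90)
s=st()
plan(s["eef_pos"],s["eef_rot"],[T[:,0].mean()*.5+C[:,0].mean()*.5,T[:,1].mean()*.5+C[:,1].mean()*.5,.095],down(-77.4),N=4)
E
```

```text
[[ 0.5381 -0.2954  0.134 ]
 [ 0.5424 -0.3137  0.134 ]
 [ 0.5084 -0.3217  0.134 ]
 [ 0.5041 -0.3029  0.134 ]] [ 0.5232 -0.3084  0.134 ] [[ 0.5413 -0.2888  0.074 ]
 [ 0.5477 -0.3188  0.074 ]
 [ 0.5061 -0.3283  0.074 ]
 [ 0.4996 -0.2981  0.074 ]] [ 0.5237 -0.3085  0.074 ]
0.034875127844227555 12.80913513053422 0.01906487708853925 12.974563047463747
0.0427395248048503 12.791240473825129 0.030807217035618204 12.034664017141552
t 2.4 p [ 0.5236 -0.3176  0.2136] hy -78.01 z [ 0.0017 -0.0019 -1.    ] F [-0.3  0.1  0.3] M [-0.07  0.15 -0.01] gap 0.0705 q [-0.55  0.34  1.68 -0.    1.12  0.81]
4 [{"x":0.04,"y":-0.23,"z":2.96,"wx":0.001,"wy":0,"wz":-0.003,"jaw":9},{"x":0.04,"y":-0.23,"z":2.97,"wx":0,"wy":-0.001,"wz":-0.002,"jaw":9},{"x":0.05,"y":-0.22,"z":2.96,"wx":0.001,"wy":0,"wz":-0.003,"jaw":9},{"x":0.04,"y":-0.23,"z":2.96,"wx":0,"wy":0,"wz":-0.003,"jaw":9}]
```

>>> servo_tool(increments=[{"x": 0.1, "y": -0.5, "z": 3, "wx": 0, "wy": 0, "wz": -0.01, "jaw": 7}, {"x": 0, "y": -0.4, "z": 4, "wx": 0, "wy": 0, "wz": 0, "jaw": 7}, {"x": 0, "y": 0, "z": 2.5, "wx": 0, "wy": 0, "wz": 0, "jaw": 7}, {"x": 0, "y": 0, "z": 1.5, "wx": 0, "wy": 0, "wz": 0, "jaw": 7}, {"x": 0, "y": 0, "z": 0, "wx": 0, "wy": 0, "wz": 0, "jaw": 7}])

```text
t: 3.02
eef_pos: [0.5214, -0.3094, 0.1016]
eef_rot: [0.994, 0.11, 0.001, 0.002]
wrist_force: [0.3, -0.1, 0.4]
finger_gap: 0.07
```

```bash
python3 - <<'E'
from h import *
s=st()
plan(s["eef_pos"],s["eef_rot"],[.5235,-.3085,.095],down(-77.3))
E
```

```text
t 3.02 p [ 0.5214 -0.3094  0.1016] hy -77.41 z [ 0.0019 -0.0039 -1.    ] F [ 0.3 -0.1  0.4] M [-0.02  0.12  0.  ] gap 0.07 q [-0.54  0.46  1.78 -0.    0.9   0.82]
1 [{"x":0.22,"y":-0.04,"z":0.66,"wx":0.004,"wy":-0.001,"wz":-0.002,"jaw":9}]
```

>>> servo_tool(increments=[{"x": 0.2, "y": 0, "z": 0.65, "wx": 0.004, "wy": 0, "wz": 0, "jaw": 5}, {"x": 0, "y": 0, "z": 0, "wx": 0, "wy": 0, "wz": 0, "jaw": 3}, {"x": 0, "y": 0, "z": 0, "wx": 0, "wy": 0, "wz": 0, "jaw": 0}, {"x": 0, "y": 0, "z": 0, "wx": 0, "wy": 0, "wz": 0, "jaw": 0}, {"x": 0, "y": 0, "z": 0, "wx": 0, "wy": 0, "wz": 0, "jaw": 0}], squeeze=60)

```text
t: 3.65
eef_pos: [0.5252, -0.3101, 0.0979]
eef_rot: [0.994, 0.11, 0.002, 0.001]
wrist_force: [0.9, -1.0, 0.2]
finger_gap: 0.022
```

```bash
python3 - <<'E'
from h import *
s=st()
E
```

```text
t 3.65 p [ 0.5252 -0.3101  0.0979] hy -77.41 z [ 0.0052 -0.0023 -1.    ] F [ 0.9 -1.   0.2] M [-0.02  0.14 -0.07] gap 0.022 q [-0.54  0.47  1.77  0.    0.89  0.81]
```

>>> servo_tool(increments=[{"x": 0, "y": 0, "z": 0, "wx": 0, "wy": 0, "wz": 0, "jaw": 0}, {"x": 0, "y": 0, "z": -2, "wx": 0, "wy": 0, "wz": 0, "jaw": 0}, {"x": 0, "y": 0, "z": -4, "wx": 0, "wy": 0, "wz": 0, "jaw": 0}, {"x": 0, "y": 0, "z": -4, "wx": 0, "wy": 0, "wz": 0, "jaw": 0}, {"x": 0, "y": 0, "z": -1, "wx": 0, "wy": 0, "wz": 0, "jaw": 0}])

```text
t: 4.28
eef_pos: [0.5233, -0.309, 0.2087]
eef_rot: [0.994, 0.11, 0.001, 0.0]
wrist_force: [0.4, -0.5, -1.4]
finger_gap: 0.02
```

```bash
python3 - <<'E'
from h import *
from cell import *
s=st();im=get_image("wrist");cv2.imwrite("pics/w2.png",im[:,:,::-1])
plan(s["eef_pos"],s["eef_rot"],[.4648,.0331,.205],down(4.2),jaw=0,wmax=.17,dmax=5)
E
```

```text
t 4.28 p [ 0.5233 -0.309   0.2087] hy -77.41 z [ 0.0013  0.     -1.    ] F [ 0.4 -0.5 -1.4] M [-0.04  0.14 -0.02] gap 0.02 q [-0.54  0.34  1.69  0.    1.11  0.81]
9 [{"x":0.19,"y":-3.85,"z":0.04,"wx":0,"wy":0,"wz":-0.158,"jaw":0},{"x":0.8,"y":-3.77,"z":0.04,"wx":0,"wy":0,"wz":-0.159,"jaw":0},{"x":1.39,"y":-3.6,"z":0.04,"wx":0,"wy":0,"wz":-0.158,"jaw":0},{"x":1.93,"y":-3.34,"z":0.04,"wx":0.001,"wy":0,"wz":-0.158,"jaw":0},{"x":2.44,"y":-2.99,"z":0.04,"wx":0,"wy":0,"wz":-0.158,"jaw":0},{"x":2.87,"y":-2.57,"z":0.05,"wx":0,"wy":-0.001,"wz":-0.159,"jaw":0},{"x":3.25,"y":-2.09,"z":0.04,"wx":0,"wy":0,"wz":-0.158,"jaw":0},{"x":3.53,"y":-1.54,"z":0.04,"wx":0,"wy":0,"wz":-0.158,"jaw":0},{"x":3.73,"y":-0.97,"z":0.04,"wx":0,"wy":0,"wz":-0.158,"jaw":0}]
```

View pics/w2.png

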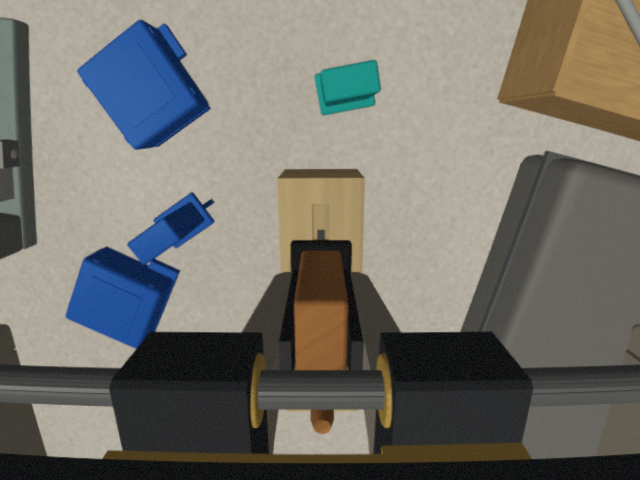

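The bar is held: handle at (322,300), black collar, and blade visible; its rack slot at (320,220) is empty. Carry it to above the gap.

>>> servo_tool(increments=[{"x": 0.2, "y": -3.8, "z": 0, "wx": 0, "wy": 0, "wz": -0.158, "jaw": 0}, {"x": 0.8, "y": -3.8, "z": 0, "wx": 0, "wy": 0, "wz": -0.158, "jaw": 0}, {"x": 1.4, "y": -3.6, "z": 0, "wx": 0, "wy": 0, "wz": -0.158, "jaw": 0}, {"x": 1.9, "y": -3.3, "z": 0, "wx": 0, "wy": 0, "wz": -0.158, "jaw": 0}, {"x": 2.4, "y": -3.0, "z": 0, "wx": 0, "wy": 0, "wz": -0.158, "jaw": 0}, {"x": 2.9, "y": -2.6, "z": 0, "wx": 0, "wy": 0, "wz": -0.158, "jaw": 0}, {"x": 3.2, "y": -2.1, "z": 0, "wx": 0, "wy": 0, "wz": -0.158, "jaw": 0}, {"x": 3.5, "y": -1.5, "z": 0, "wx": 0, "wy": 0, "wz": -0.158, "jaw": 0}, {"x": 2.5, "y": -0.7, "z": 0, "wx": 0, "wy": 0, "wz": -0.1, "jaw": 0}, {"x": 0, "y": 0, "z": 0, "wx": 0, "wy": 0, "wz": 0, "jaw": 0}])

```text
t: 5.58
eef_pos: [0.4499, 0.029, 0.1937]
eef_rot: [0.687, 0.727, -0.005, -0.008]
wrist_force: [-0.1, 0.2, -1.1]
finger_gap: 0.0197
```

```bash
python3 - <<'E'
from h import *
s=st()
plan(s["eef_pos"],s["eef_rot"],[.4648,.0331,.185],down(4.2),jaw=0,wmax=.17,dmax=5)
E
```

```text
t 5.58 p [0.4499 0.029  0.1937] hy 3.23 z [-0.0192  0.0038 -0.9998] F [-0.1  0.2 -1.1] M [-0.06  0.   -0.03] gap 0.0197 q [ 0.06  0.13  2.01  0.01  1.02 -0.  ]
1 [{"x":0.32,"y":1.52,"z":0.84,"wx":-0.019,"wy":-0.005,"wz":-0.017,"jaw":0}]
```

>>> servo_tool(increments=[{"x": 0.3, "y": 1.5, "z": 0.5, "wx": -0.019, "wy": -0.005, "wz": -0.017, "jaw": 0}, {"x": 0, "y": 0, "z": 0, "wx": 0, "wy": 0, "wz": 0, "jaw": 0}, {"x": 0, "y": 0, "z": 0, "wx": 0, "wy": 0, "wz": 0, "jaw": 0}])

```text
t: 5.95
eef_pos: [0.4657, 0.0313, 0.1864]
eef_rot: [0.682, 0.731, -0.001, 0.0]
wrist_force: [0.2, 0.9, -0.8]
finger_gap: 0.0197
```

```bash
python3 - <<'E'
from h import *
from cell import *
s=st()
np.set_printoptions(precision=4,suppress=True)
p=camera_params("wrist")
for n in ["wrist","top","scene"]:
  im=get_image(n);cv2.imwrite(f"pics/{n}3.png",im[:,:,::-1])
a=cv2.imread("pics/wrist3.png")
crop("pics/scene3.png","pics/scene3c.png",270,100,420,330,2.6)
a=cv2.imread("pics/wrist3.png");cv2.imwrite("pics/wrist3c.png",a)
import pickle;pickle.dump(p,open("w3.pkl","wb"))
plan(s["eef_pos"],s["eef_rot"],[.4648,.0331,.105],down(4.2),jaw=0,wmax=.17,dmax=2.5)
E
```

```text
t 5.95 p [0.4657 0.0313 0.1864] hy 4.01 z [-5.0e-04 -1.1e-03 -1.0e+00] F [ 0.2  0.9 -0.8] M [-0.1   0.07  0.03] gap 0.0197 q [ 0.06  0.15  2.   -0.    0.99 -0.  ]
4 [{"x":0.05,"y":-0.02,"z":2.03,"wx":0,"wy":0,"wz":-0.001,"jaw":0},{"x":0.05,"y":-0.01,"z":2.04,"wx":0,"wy":0.001,"wz":-0.001,"jaw":0},{"x":0.04,"y":-0.02,"z":2.03,"wx":0,"wy":0,"wz":-0.001,"jaw":0},{"x":0.05,"y":-0.02,"z":2.04,"wx":-0.001,"wy":0,"wz":0,"jaw":0}]
```

View pics/wrist3c.png

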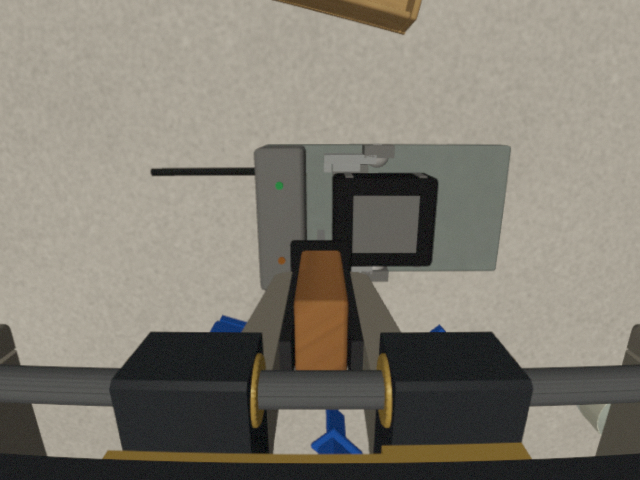

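View pics/scene3c.png

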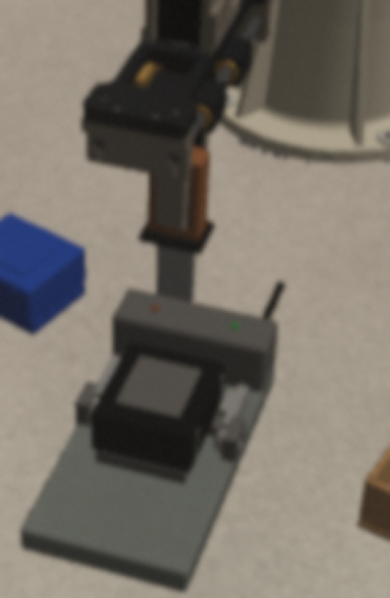

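```bash
python3 - <<'E'
from h import *
import pickle;p=pickle.load(open("w3.pkl","rb"))
np.set_printoptions(precision=4,suppress=True)
crop("pics/wrist3.png","pics/w3c.png",245,135,445,285,4)
O=np.array([.5157,.0368]);a=np.radians(4.2);d=np.array([np.cos(a),np.sin(a)]);n=np.array([-d[1],d[0]])
def f(uv,z):
  q=plane(p,uv,z)[:,:2]-O;print(np.c_[q@d,q@n])
f([(304,147),(306,240)],.062); f([(334,178),(333,262)],.065); f([(437,178),(433,264)],.065);f([(510,147),(497,271)],.02)
q=np.array([.4657,.0313])-O;print(q@d,q@n)
E
```

```text
[[-0.0629  0.061 ]
 [-0.0624 -0.0107]]
[[-0.0407  0.0385]
 [-0.0411 -0.028 ]]
[[ 0.0363  0.0384]
 [ 0.0387 -0.0301]]
[[ 0.1115  0.0591]
 [ 0.1142 -0.0545]]
-0.05026853394542492 -0.0018233197683529302
```

View pics/w3c.png

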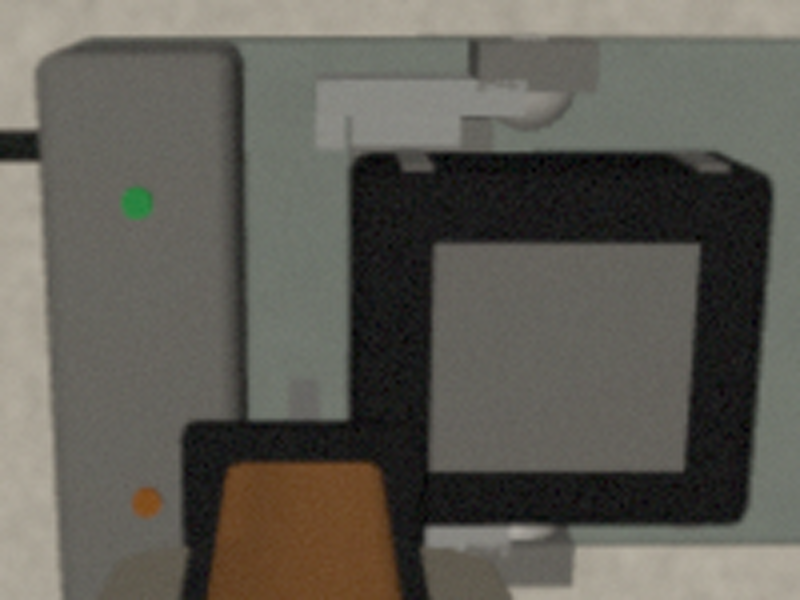

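>>> servo_tool(increments=[{"x": 0.1, "y": -0.1, "z": 2, "wx": 0, "wy": 0, "wz": 0, "jaw": 0}, {"x": 0, "y": 0, "z": 2, "wx": 0, "wy": 0, "wz": 0, "jaw": 0}, {"x": 0, "y": 0, "z": 1.5, "wx": 0, "wy": 0, "wz": 0, "jaw": 0}, {"x": 0, "y": 0, "z": 0, "wx": 0, "wy": 0, "wz": 0, "jaw": 0}])

```text
t: 6.6
eef_pos: [0.4654, 0.0316, 0.1312]
eef_rot: [0.683, 0.731, 0.001, 0.001]
wrist_force: [0.4, -0.1, -0.9]
finger_gap: 0.0197
```

```bash
python3 - <<'E'
from h import *
s=st()
plan(s["eef_pos"],s["eef_rot"],[.4648,.0331,.108],down(4.2),jaw=0,wmax=.17,dmax=2.5)
E
```

```text
t 6.6 p [0.4654 0.0316 0.1312] hy 3.91 z [ 2.4e-03 -8.0e-04 -1.0e+00] F [ 0.4 -0.1 -0.9] M [-0.06  0.04  0.04] gap 0.0197 q [ 0.07  0.23  2.05 -0.    0.86 -0.  ]
1 [{"x":0.16,"y":-0.05,"z":2.32,"wx":0.002,"wy":0.001,"wz":-0.005,"jaw":0}]
```

>>> servo_tool(increments=[{"x": 0.1, "y": 0, "z": 1.2, "wx": 0.002, "wy": 0, "wz": -0.005, "jaw": 0}, {"x": 0, "y": 0, "z": 1.1, "wx": 0, "wy": 0, "wz": 0, "jaw": 0}, {"x": 0, "y": 0, "z": 0, "wx": 0, "wy": 0, "wz": 0, "jaw": 0}])

```text
t: 6.98
eef_pos: [0.4662, 0.0326, 0.1076]
eef_rot: [0.681, 0.733, 0.0, 0.001]
wrist_force: [0.4, -0.6, -0.4]
finger_gap: 0.0198
```

```bash
python3 - <<'E'
from h import *
from cell import *
s=st()
im=get_image("wrist");cv2.imwrite("pics/w4.png",im[:,:,::-1])
im=get_image("scene");cv2.imwrite("pics/s4.png",im[:,:,::-1])
crop("pics/s4.png","pics/s4c.png",270,100,420,330,2.6)
E
```

```text
t 6.97 p [0.4662 0.0326 0.1076] hy 4.21 z [ 1.9e-03 -8.0e-04 -1.0e+00] F [ 0.4 -0.6 -0.4] M [-0.07  0.02  0.02] gap 0.0198 q [ 0.07  0.27  2.07 -0.    0.8  -0.01]
```

View pics/w4.png

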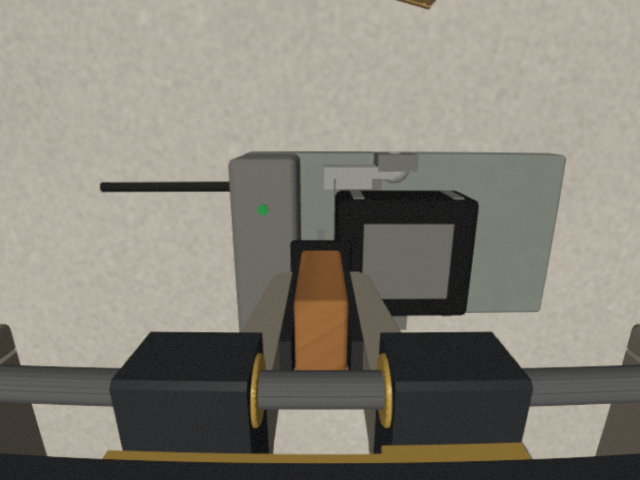

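View pics/s4c.png

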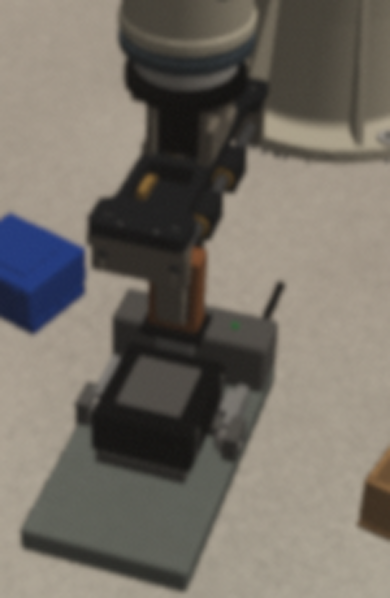

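>>> servo_tool(increments=[{"x": 0, "y": 0.4, "z": 0, "wx": 0, "wy": 0, "wz": 0, "jaw": 0}, {"x": 0, "y": 0.3, "z": 0, "wx": 0, "wy": 0, "wz": 0, "jaw": 0}, {"x": 0, "y": 0.3, "z": 0, "wx": 0, "wy": 0, "wz": 0, "jaw": 0}, {"x": 0, "y": 0, "z": 0, "wx": 0, "wy": 0, "wz": 0, "jaw": 0}])

```text
t: 7.58
eef_pos: [0.4746, 0.0333, 0.1084]
eef_rot: [0.681, 0.733, -0.001, -0.001]
wrist_force: [0.3, 0.6, -1.7]
finger_gap: 0.0197
```

```bash
cat >> h.py <<'E'
def ch(s):
    O=np.array([.5157,.0368]);a=np.radians(4.2);d=np.array([np.cos(a),np.sin(a)]);n=np.array([-d[1],d[0]])
    q=s["eef_pos"][:2]-O;print("charger xy",(q@d).round(4),(q@n).round(4))
E
python3 - <<'E'
from h import *
ch(st())
E
```

```text
t 7.58 p [0.4746 0.0333 0.1084] hy 4.21 z [-0.0027 -0.0012 -1.    ] F [ 0.3  0.6 -1.7] M [-0.09  0.11 -0.04] gap 0.0197 q [ 0.07  0.28  2.05 -0.    0.81 -0.01]
charger xy -0.0412 -0.0005
```

>>> servo_tool(increments=[{"x": 0, "y": 0.3, "z": 0, "wx": 0, "wy": 0, "wz": 0, "jaw": 0}, {"x": 0, "y": 0.3, "z": 0, "wx": 0, "wy": 0, "wz": 0, "jaw": 0}, {"x": 0, "y": 0.3, "z": 0, "wx": 0, "wy": 0, "wz": 0, "jaw": 0}])

```text
t: 7.95
eef_pos: [0.4759, 0.0334, 0.1068]
eef_rot: [0.681, 0.733, -0.007, -0.006]
wrist_force: [-8.5, -1.0, 4.8]
finger_gap: 0.0196
```

```bash
python3 - <<'E'
from h import *
from cell import *
ch(st())
im=get_image("wrist");cv2.imwrite("pics/w5.png",im[:,:,::-1])
im=get_image("scene");cv2.imwrite("pics/s5.png",im[:,:,::-1])
crop("pics/s5.png","pics/s5c.png",270,100,420,330,2.6)
E
```

```text
t 7.95 p [0.4759 0.0334 0.1068] hy 4.22 z [-0.0193 -0.0024 -0.9998] F [-8.5 -1.   4.8] M [-0.27  2.18  0.01] gap 0.0196 q [ 0.07  0.3   2.03 -0.    0.83 -0.  ]
charger xy -0.04 -0.0005
```

View pics/w5.png

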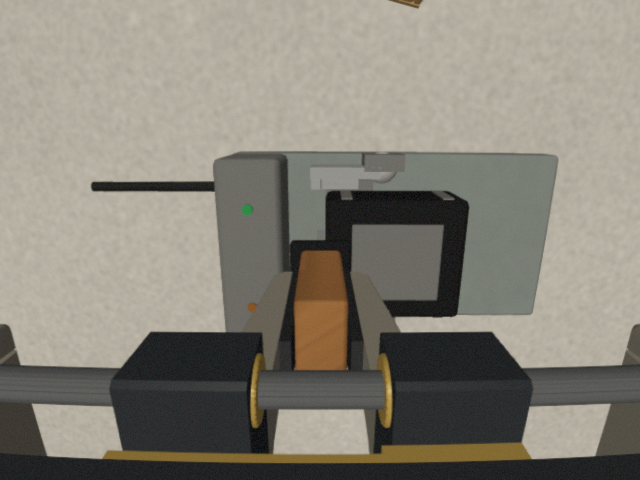

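View pics/s5c.png

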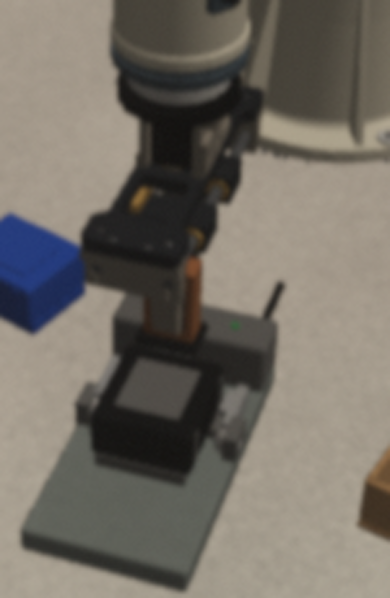

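>>> servo_tool(increments=[{"x": 0, "y": 0.4, "z": 0, "wx": -0.04, "wy": 0, "wz": 0, "jaw": 0}, {"x": 0, "y": 0.4, "z": 0, "wx": -0.05, "wy": 0, "wz": 0, "jaw": 0}, {"x": 0, "y": 0.4, "z": 0, "wx": -0.06, "wy": 0, "wz": 0, "jaw": 0}])

```text
t: 8.43
eef_pos: [0.4837, 0.0339, 0.1055]
eef_rot: [0.679, 0.731, 0.045, 0.042]
wrist_force: [-3.1, -0.1, -3.4]
finger_gap: 0.0194
```

```bash
python3 - <<'E'
from h import *
ch(st())
E
```

```text
t 8.43 p [0.4837 0.0339 0.1055] hy 4.23 z [ 0.123   0.0081 -0.9924] F [-3.1 -0.1 -3.4] M [-0.13  1.02  0.02] gap 0.0194 q [ 0.07  0.24  2.12 -0.    0.65 -0.01]
charger xy -0.0321 -0.0005
```

```bash
python3 - <<'E'
from h import *
from cell import *
ch(st())
p=camera_params("wrist")
im=get_image("wrist");cv2.imwrite("pics/w6.png",im[:,:,::-1])
import pickle;pickle.dump(p,open("w6.pkl","wb"))
im=get_image("scene");cv2.imwrite("pics/s6.png",im[:,:,::-1])
crop("pics/s6.png","pics/s6c.png",270,100,420,330,2.6)
E
```

```text
t 8.43 p [0.4837 0.0339 0.1055] hy 4.23 z [ 0.123   0.0081 -0.9924] F [-3.1 -0.1 -3.4] M [-0.13  1.02  0.02] gap 0.0194 q [ 0.07  0.24  2.12 -0.    0.65 -0.01]
charger xy -0.0321 -0.0005
```

View pics/w6.png

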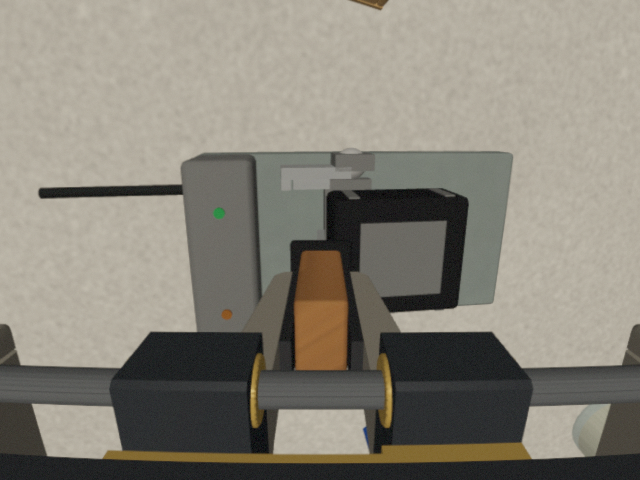

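View pics/s6c.png

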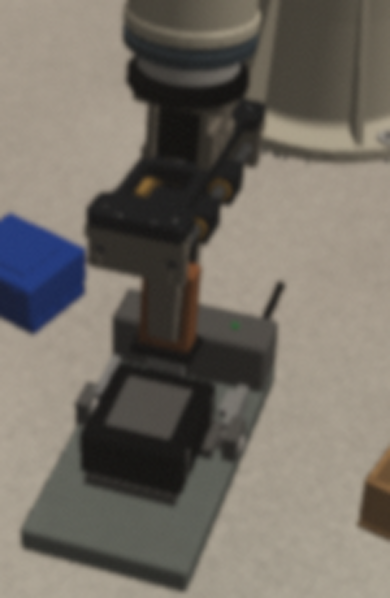

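>>> servo_tool(increments=[{"x": 0, "y": 0.4, "z": 0.05, "wx": 0, "wy": 0, "wz": 0, "jaw": 0}, {"x": 0, "y": 0.4, "z": 0.05, "wx": 0, "wy": 0, "wz": 0, "jaw": 0}, {"x": 0, "y": 0.4, "z": 0, "wx": 0, "wy": 0, "wz": 0, "jaw": 0}, {"x": 0, "y": 0.4, "z": 0, "wx": 0, "wy": 0, "wz": 0, "jaw": 0}, {"x": 0, "y": 0, "z": 0, "wx": 0, "wy": 0, "wz": 0, "jaw": 0}])

```text
t: 9.15
eef_pos: [0.5013, 0.0352, 0.1068]
eef_rot: [0.679, 0.731, 0.044, 0.041]
wrist_force: [-0.2, 0.5, -0.0]
finger_gap: 0.0203
```

```bash
python3 - <<'E'
from h import *
ch(st())
E
```

```text
t 9.15 p [0.5013 0.0352 0.1068] hy 4.23 z [ 0.1196  0.0078 -0.9928] F [-0.2  0.5 -0. ] M [-0.07  0.12  0.01] gap 0.0203 q [ 0.07  0.27  2.08 -0.    0.67 -0.01]
charger xy -0.0144 -0.0006
```

```bash
python3 - <<'E'
from h import *
from cell import *
p=camera_params("wrist")
im=get_image("wrist");cv2.imwrite("pics/w7.png",im[:,:,::-1])
import pickle;pickle.dump(p,open("w7.pkl","wb"))
im=get_image("scene");cv2.imwrite("pics/s7.png",im[:,:,::-1])
crop("pics/s7.png","pics/s7c.png",270,100,420,330,2.6)
E
```

```text
(no output)
```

View pics/w7.png

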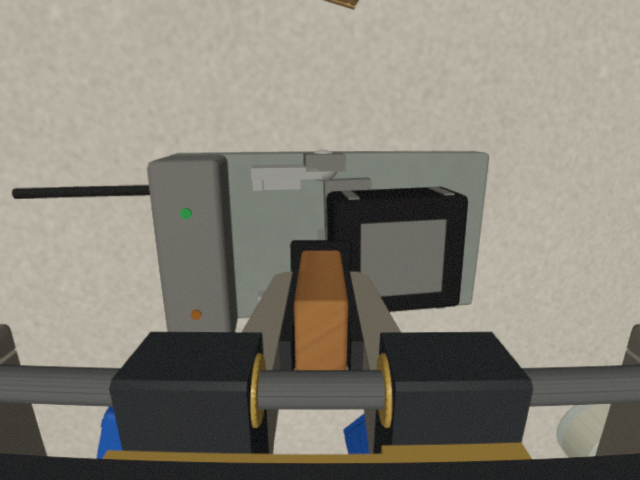

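View pics/s7c.png

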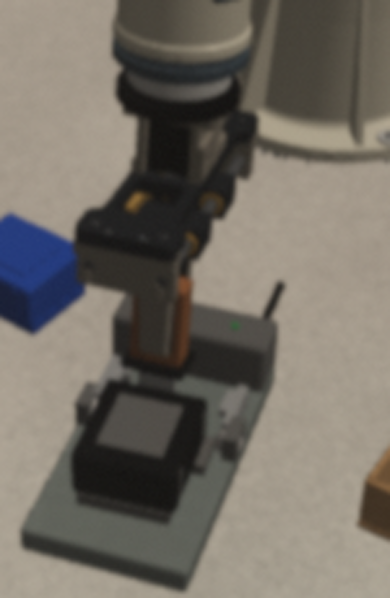

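```bash
python3 - <<'E'
from h import *
import pickle;p=pickle.load(open("w7.pkl","rb"))
np.set_printoptions(precision=4,suppress=True)
O=np.array([.5157,.0368]);a=np.radians(4.2);d=np.array([np.cos(a),np.sin(a)]);n=np.array([-d[1],d[0]])
def f(uv,z):
  q=plane(p,uv,z)[:,:2]-O;print(np.c_[q@d,q@n])
f([(328,198)],.065);f([(466,197),(459,302)],.065);f([(229,160)],.062);f([(488,153),(471,305)],.02)
s=st()
E
```

```text
[[-0.0058  0.0396]]
[[ 0.074   0.0386]
 [ 0.0769 -0.0276]]
[[-0.0576  0.0603]]
[[ 0.1112  0.0602]
 [ 0.1121 -0.0546]]
t 9.25 p [0.5008 0.0351 0.1067] hy 4.23 z [ 0.1191  0.0077 -0.9928] F [ 0.5 -0.6 -1.7] M [-0.06  0.15 -0.05] gap 0.0197 q [ 0.07  0.27  2.08 -0.    0.67 -0.01]
```

>>> servo_tool(increments=[{"x": 0, "y": 0.4, "z": 0.05, "wx": 0, "wy": 0, "wz": 0, "jaw": 0}, {"x": 0, "y": 0.4, "z": 0.05, "wx": 0, "wy": 0, "wz": 0, "jaw": 0}, {"x": 0, "y": 0, "z": 0, "wx": 0, "wy": 0, "wz": 0, "jaw": 0}, {"x": 0, "y": -0.8, "z": -0.1, "wx": 0, "wy": 0, "wz": 0, "jaw": 0}, {"x": 0, "y": -0.8, "z": -0.1, "wx": 0.05, "wy": 0, "wz": 0, "jaw": 0}, {"x": 0, "y": 0, "z": -1.5, "wx": 0.05, "wy": 0, "wz": 0, "jaw": 0}, {"x": 0, "y": 0, "z": -3, "wx": 0, "wy": 0, "wz": 0, "jaw": 0}, {"x": 0, "y": 0, "z": -4, "wx": 0, "wy": 0, "wz": 0, "jaw": 0}, {"x": 0, "y": 0, "z": -2, "wx": 0, "wy": 0, "wz": 0, "jaw": 0}, {"x": 0, "y": 0, "z": 0, "wx": 0, "wy": 0, "wz": 0, "jaw": 0}])

```text
t: 10.5
eef_pos: [0.4877, 0.0343, 0.2148]
eef_rot: [0.681, 0.733, 0.006, 0.007]
wrist_force: [-0.2, -0.5, -2.1]
finger_gap: 0.0197
```

```bash
python3 - <<'E'
from h import *
from cell import *
ch(st())
p=camera_params("wrist")
im=get_image("wrist");cv2.imwrite("pics/w8.png",im[:,:,::-1])
import pickle;pickle.dump(p,open("w8.pkl","wb"))
im=get_image("scene");cv2.imwrite("pics/s8.png",im[:,:,::-1])
crop("pics/s8.png","pics/s8c.png",270,70,420,330,2.3)
E
```

```text
t 10.5 p [0.4877 0.0343 0.2148] hy 4.22 z [ 1.810e-02  3.000e-04 -9.998e-01] F [-0.2 -0.5 -2.1] M [-0.07  0.06 -0.02] gap 0.0197 q [ 0.07  0.14  1.94 -0.    1.04 -0.01]
charger xy -0.0281 -0.0005
```

View pics/w8.png

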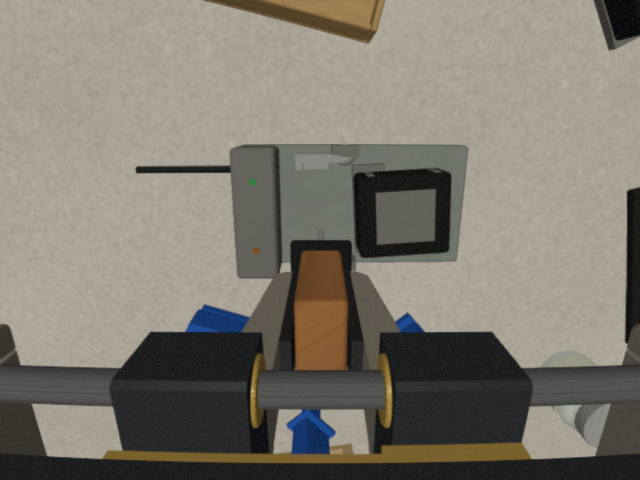

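View pics/s8c.png

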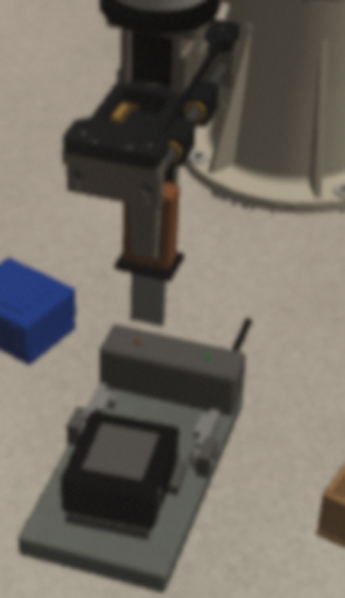

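```bash
python3 - <<'E'
from h import *
import pickle;p=pickle.load(open("w8.pkl","rb"))
np.set_printoptions(precision=4,suppress=True)
O=np.array([.5157,.0368]);a=np.radians(4.2);d=np.array([np.cos(a),np.sin(a)]);n=np.array([-d[1],d[0]])
def f(uv,z):
  q=plane(p,uv,z)[:,:2]-O;print(np.c_[q@d,q@n])
f([(355,177),(360,255),(450,252),(449,170)],.065)
s=st()
plan(s["eef_pos"],s["eef_rot"],[.443,.271,.215],down(80.8),jaw=0,wmax=.16,dmax=5)
E
```

```text
[[ 0.0023  0.0368]
 [ 0.0084 -0.031 ]
 [ 0.0876 -0.0287]
 [ 0.08    0.0427]]
t 10.6 p [0.4867 0.0342 0.213 ] hy 4.22 z [ 0.0149  0.0001 -0.9999] F [-0.2 -0.6 -1.8] M [-0.03  0.06  0.02] gap 0.0197 q [ 0.07  0.14  1.94 -0.    1.04 -0.01]
9 [{"x":2.66,"y":-0.29,"z":-0.03,"wx":0.001,"wy":0.001,"wz":-0.149,"jaw":0},{"x":2.67,"y":0.11,"z":-0.03,"wx":0.002,"wy":0.001,"wz":-0.148,"jaw":0},{"x":2.63,"y":0.5,"z":-0.02,"wx":0.001,"wy":0.002,"wz":-0.149,"jaw":0},{"x":2.53,"y":0.89,"z":-0.02,"wx":0.001,"wy":0.001,"wz":-0.148,"jaw":0},{"x":2.36,"y":1.24,"z":-0.02,"wx":0.002,"wy":0.001,"wz":-0.149,"jaw":0},{"x":2.16,"y":1.59,"z":-0.02,"wx":0.001,"wy":0.001,"wz":-0.148,"jaw":0},{"x":1.89,"y":1.88,"z":-0.02,"wx":0.001,"wy":0.001,"wz":-0.149,"jaw":0},{"x":1.6,"y":2.15,"z":-0.01,"wx":0.001,"wy":0.002,"wz":-0.148,"jaw":0},{"x":1.26,"y":2.36,"z":-0.02,"wx":0.002,"wy":0.001,"wz":-0.149,"jaw":0}]
```

>>> servo_tool(increments=[{"x": 2.7, "y": -0.3, "z": 0, "wx": 0, "wy": 0, "wz": -0.148, "jaw": 0}, {"x": 2.7, "y": 0.1, "z": 0, "wx": 0, "wy": 0, "wz": -0.148, "jaw": 0}, {"x": 2.6, "y": 0.5, "z": 0, "wx": 0, "wy": 0, "wz": -0.148, "jaw": 0}, {"x": 2.5, "y": 0.9, "z": 0, "wx": 0, "wy": 0, "wz": -0.148, "jaw": 0}, {"x": 2.4, "y": 1.2, "z": 0, "wx": 0, "wy": 0, "wz": -0.148, "jaw": 0}, {"x": 2.2, "y": 1.6, "z": 0, "wx": 0, "wy": 0, "wz": -0.148, "jaw": 0}, {"x": 1.9, "y": 1.9, "z": 0, "wx": 0, "wy": 0, "wz": -0.148, "jaw": 0}, {"x": 1.5, "y": 2.1, "z": 0, "wx": 0, "wy": 0, "wz": -0.148, "jaw": 0}, {"x": 0.5, "y": 1, "z": 0, "wx": 0, "wy": 0, "wz": -0.06, "jaw": 0}, {"x": 0, "y": 0, "z": 0, "wx": 0, "wy": 0, "wz": 0, "jaw": 0}])

```text
t: 11.85
eef_pos: [0.4337, 0.2587, 0.197]
eef_rot: [0.106, 0.994, -0.004, -0.002]
wrist_force: [-0.6, -1.1, -1.6]
finger_gap: 0.02
```

```bash
python3 - <<'E'
from h import *
from cell import *
s=st();im=get_image("wrist");cv2.imwrite("pics/w9.png",im[:,:,::-1])
t=down(80.8)*R.from_rotvec([0,.76,0])
plan(s["eef_pos"],s["eef_rot"],[.443,.271,.19],t,jaw=0,wmax=.15,dmax=5)
E
```

```text
t 11.85 p [0.4337 0.2587 0.197 ] hy 77.79 z [-0.0046 -0.008  -1.    ] F [-0.6 -1.1 -1.6] M [0.01 0.02 0.03] gap 0.02 q [ 0.54  0.2   1.91 -0.01  1.04 -0.82]
6 [{"x":-0.11,"y":0.23,"z":0.11,"wx":0.002,"wy":0.126,"wz":-0.009,"jaw":0},{"x":-0.12,"y":0.24,"z":0.1,"wx":0.002,"wy":0.126,"wz":-0.009,"jaw":0},{"x":-0.14,"y":0.23,"z":0.08,"wx":0.002,"wy":0.126,"wz":-0.009,"jaw":0},{"x":-0.15,"y":0.23,"z":0.07,"wx":0.002,"wy":0.127,"wz":-0.009,"jaw":0},{"x":-0.16,"y":0.23,"z":0.04,"wx":0.002,"wy":0.126,"wz":-0.009,"jaw":0},{"x":-0.16,"y":0.23,"z":0.02,"wx":0.002,"wy":0.126,"wz":-0.008,"jaw":0}]
```

View pics/w9.png

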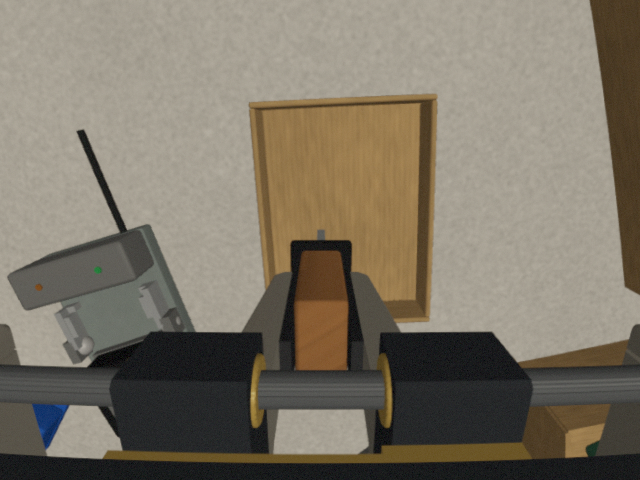

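>>> servo_tool(increments=[{"x": -0.1, "y": 0.25, "z": 0, "wx": 0, "wy": 0.12, "wz": -0.01, "jaw": 0}, {"x": -0.1, "y": 0.25, "z": 0, "wx": 0, "wy": 0.13, "wz": -0.01, "jaw": 0}, {"x": -0.15, "y": 0.25, "z": 0, "wx": 0, "wy": 0.13, "wz": -0.01, "jaw": 0}, {"x": -0.15, "y": 0.25, "z": 0, "wx": 0, "wy": 0.13, "wz": -0.01, "jaw": 0}, {"x": -0.15, "y": 0.2, "z": 0, "wx": 0, "wy": 0.13, "wz": 0, "jaw": 0}, {"x": -0.15, "y": 0.2, "z": 0, "wx": 0, "wy": 0.12, "wz": 0, "jaw": 0}, {"x": 0, "y": 0, "z": 0, "wx": 0, "wy": 0, "wz": 0, "jaw": 0}])

```text
t: 12.78
eef_pos: [0.444, 0.2657, 0.1904]
eef_rot: [0.087, 0.919, 0.035, -0.382]
wrist_force: [0.3, -0.3, -1.3]
finger_gap: 0.0194
```

```bash
python3 - <<'E'
from h import *
from cell import *
s=st();im=get_image("wrist");cv2.imwrite("pics/w10.png",im[:,:,::-1])
r=R.from_quat(s["eef_rot"]);print("tip",s["eef_pos"]+.082*r.apply([0,0,1]))
t=down(80.8)*R.from_rotvec([0,.78,0])
plan(s["eef_pos"],s["eef_rot"],[.443,.271,.09],t,jaw=0,wmax=.15,dmax=3)
E
```

```text
t 12.78 p [0.444  0.2657 0.1904] hy 79.21 z [-0.6967  0.1306 -0.7053] F [ 0.3 -0.3 -1.3] M [-0.07 -0.48 -0.01] gap 0.0194 q [ 0.31  0.63  1.51  0.35  1.72 -1.15]
tip [0.38683053 0.27636171 0.1325863 ]
4 [{"x":-1.75,"y":0.13,"z":1.81,"wx":0.004,"wy":-0.002,"wz":-0.005,"jaw":0},{"x":-1.74,"y":0.14,"z":1.8,"wx":0.005,"wy":-0.002,"wz":-0.006,"jaw":0},{"x":-1.74,"y":0.13,"z":1.81,"wx":0.004,"wy":-0.002,"wz":-0.005,"jaw":0},{"x":-1.73,"y":0.13,"z":1.82,"wx":0.004,"wy":-0.002,"wz":-0.006,"jaw":0}]
```

View pics/w10.png

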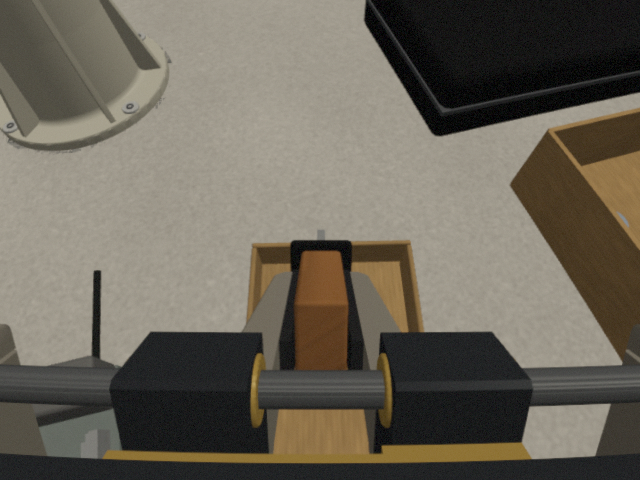

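>>> servo_tool(increments=[{"x": -1.8, "y": 0.2, "z": 1.8, "wx": 0.004, "wy": 0, "wz": 0, "jaw": 0}, {"x": -1.8, "y": 0.2, "z": 1.8, "wx": 0.004, "wy": 0, "wz": 0, "jaw": 0}, {"x": -1.8, "y": 0.1, "z": 1.8, "wx": 0.004, "wy": 0, "wz": 0, "jaw": 0}, {"x": -1.2, "y": 0, "z": 1.2, "wx": 0, "wy": 0, "wz": 0, "jaw": 0}, {"x": 0, "y": 0, "z": 0, "wx": 0, "wy": 0, "wz": 0, "jaw": 0}])

```text
t: 13.45
eef_pos: [0.4456, 0.2699, 0.0989]
eef_rot: [0.086, 0.923, 0.029, -0.374]
wrist_force: [-0.1, 0.5, -1.1]
finger_gap: 0.0195
```

```bash
python3 - <<'E'
from h import *
from cell import *
s=st()
r=R.from_quat(s["eef_rot"]);print("tip",s["eef_pos"]+.082*r.apply([0,0,1]))
im=get_image("scene");cv2.imwrite("pics/s11.png",im[:,:,::-1])
crop("pics/s11.png","pics/s11c.png",330,80,570,350,2.2)
t=down(80.8)*R.from_rotvec([0,.78,0])
plan(s["eef_pos"],s["eef_rot"],[.443,.272,.07],t,jaw=0,wmax=.15,dmax=2)
E
```

```text
t 13.45 p [0.4456 0.2699 0.0989] hy 79.64 z [-0.685   0.1179 -0.719 ] F [-0.1  0.5 -1.1] M [-0.07 -0.49 -0.01] gap 0.0195 q [ 0.32  0.74  1.54  0.33  1.57 -1.19]
tip [0.38939523 0.27960476 0.03996026]
2 [{"x":-0.9,"y":0.09,"z":1.14,"wx":0.003,"wy":0.006,"wz":-0.011,"jaw":0},{"x":-0.91,"y":0.09,"z":1.13,"wx":0.004,"wy":0.005,"wz":-0.011,"jaw":0}]
```

View pics/s11c.png

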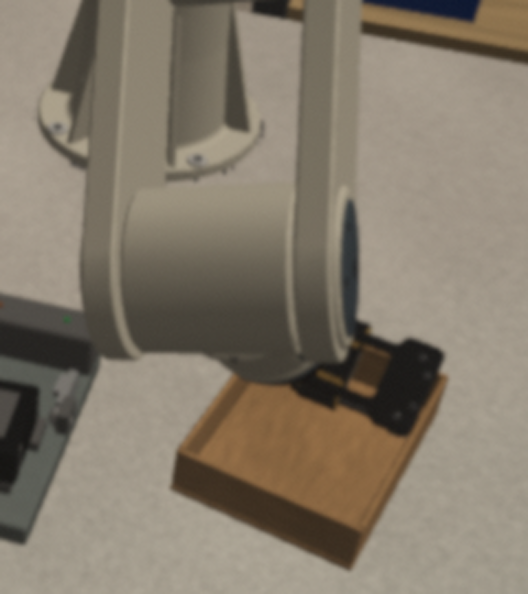

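>>> servo_tool(increments=[{"x": -0.8, "y": 0.1, "z": 0.9, "wx": 0, "wy": 0, "wz": -0.01, "jaw": 0}, {"x": -0.7, "y": 0.1, "z": 0.7, "wx": 0, "wy": 0, "wz": -0.01, "jaw": 0}, {"x": 0, "y": 0, "z": 0, "wx": 0, "wy": 0, "wz": 0, "jaw": 0}, {"x": 0, "y": 0, "z": 0, "wx": 0, "wy": 0, "wz": 0, "jaw": 0}])

```text
t: 14.0
eef_pos: [0.447, 0.2725, 0.0779]
eef_rot: [0.075, 0.925, 0.034, -0.372]
wrist_force: [0.5, -1.4, -1.6]
finger_gap: 0.0197
```

```bash
python3 - <<'E'
from h import *
s=st()
r=R.from_quat(s["eef_rot"]);print("tip",s["eef_pos"]+.082*r.apply([0,0,1]))
E
```

```text
t 14.0 p [0.447  0.2725 0.0779] hy 80.51 z [-0.6821  0.1191 -0.7215] F [ 0.5 -1.4 -1.6] M [-0.02 -0.48 -0.06] gap 0.0197 q [ 0.32  0.77  1.54  0.34  1.54 -1.22]
tip [0.39109479 0.28225344 0.01876074]
```

>>> servo_tool(increments=[{"x": 0, "y": 0, "z": 0, "wx": 0, "wy": 0, "wz": 0, "jaw": 3.5}, {"x": 0, "y": 0, "z": 0, "wx": 0, "wy": 0, "wz": 0, "jaw": 5}, {"x": 0, "y": 0, "z": 0, "wx": 0, "wy": 0, "wz": 0, "jaw": 5}, {"x": 0, "y": 0, "z": 0, "wx": 0, "wy": 0, "wz": 0, "jaw": 5}, {"x": 0, "y": 0, "z": -1, "wx": 0, "wy": 0, "wz": 0, "jaw": 5}, {"x": 1, "y": 0, "z": -2, "wx": 0, "wy": 0, "wz": 0, "jaw": 5}, {"x": 2, "y": 0, "z": -3, "wx": 0, "wy": 0, "wz": 0, "jaw": 5}, {"x": 3, "y": 0, "z": -3, "wx": 0, "wy": 0, "wz": 0, "jaw": 5}, {"x": 3, "y": 0, "z": -3, "wx": 0, "wy": 0, "wz": 0, "jaw": 5}, {"x": 2, "y": 0, "z": -2, "wx": 0, "wy": 0, "wz": 0, "jaw": 5}, {"x": 0, "y": 0, "z": 0, "wx": 0, "wy": 0, "wz": 0, "jaw": 5}])

```text
t: 15.38
eef_pos: [0.4674, 0.2676, 0.2642]
eef_rot: [0.076, 0.925, 0.035, -0.37]
wrist_force: [-1.0, 0.5, -0.4]
finger_gap: 0.0498
```

```bash
python3 - <<'E'
from h import *
from cell import *
s=st()
for n in ["wrist","scene","top"]:
  im=get_image(n);cv2.imwrite(f"pics/{n}12.png",im[:,:,::-1])
a=cv2.imread("pics/wrist12.png");b=cv2.imread("pics/scene12.png")
cv2.imwrite("pics/m12.png",np.vstack([np.hstack([cv2.resize(a,(400,300)),cv2.resize(b,(400,300))]),np.hstack([cv2.resize(cv2.imread("pics/top12.png"),(400,300)),cv2.resize(cv2.imread("pics/top12.png")[150:345,90:350],(400,300))])]))
E
```

```text
t 15.38 p [0.4674 0.2676 0.2642] hy 80.47 z [-0.6803  0.1199 -0.7231] F [-1.   0.5 -0.4] M [-0.06 -0.31 -0.03] gap 0.0498 q [ 0.31  0.58  1.41  0.34  1.84 -1.13]
```

View pics/m12.png

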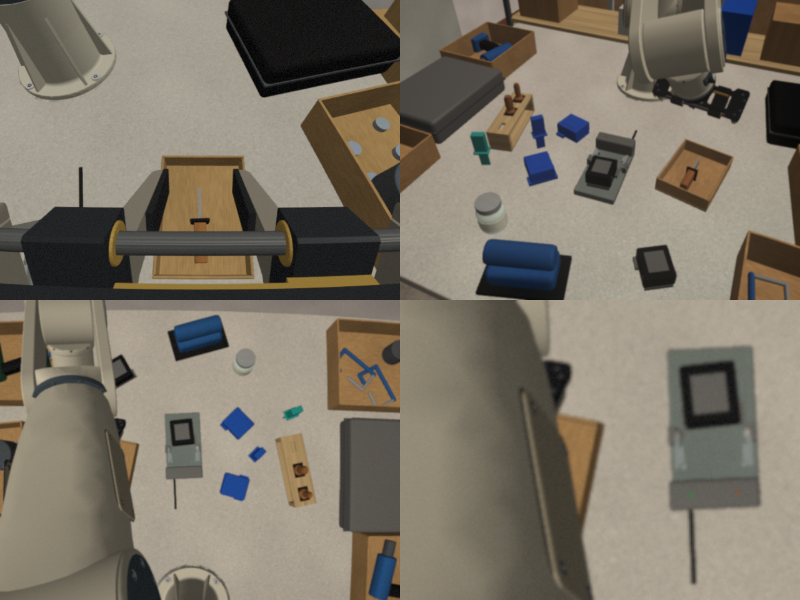

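```bash
python3 - <<'E'
from h import *
crop("pics/scene12.png","pics/z1.png",270,180,400,340,3);crop("pics/scene12.png","pics/z2.png",400,210,545,340,2.8)
crop("pics/top12.png","pics/z3.png",255,170,335,345,3)
L=[cv2.imread(f"pics/z{i}.png") for i in (1,2,3)]
c=np.zeros((600,1100,3),np.uint8);x=0
for l in L: c[:l.shape[0],x:x+l.shape[1]]=l;x+=l.shape[1]
cv2.imwrite("pics/z.png",cv2.resize(c[:530,:x],None,fx=.75,fy=.75))
E
```

```text
(no output)
```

View pics/z.png

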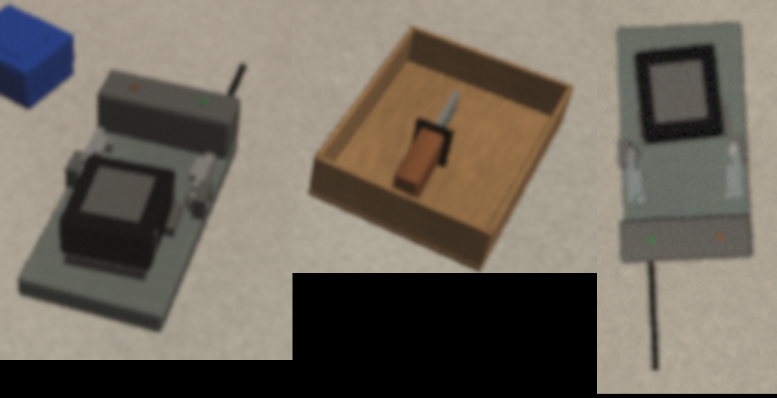

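```bash
python3 - <<'E'
from h import *
from cell import env
st();print(env.job_done());
E
```

```text
t 15.53 p [0.4662 0.2672 0.2611] hy 80.47 z [-0.6837  0.1186 -0.72  ] F [ 0.5 -0.   0.3] M [-0.01 -0.3   0.04] gap 0.0501 q [ 0.31  0.58  1.41  0.34  1.84 -1.13]
the job is handed in; nothing more can be done
None
```

The job is done and handed in at 15.5 s, well under the 53 s limit.

I took the pry bar from the rack by its handle and stood its blade in the gap. I pushed and tilted the bar against the pack's rear face until the catches let go, without bracing it on the housing rim. I then slid the pack forward with the blade alone. The highest wrist force I saw between moves was about 10 N. Finally I laid the bar in the empty tray and drew the open gripper clear.

**Pack:** the last pictures show it lying flat on the bed, clear of the rails. The wrist camera put it about 44 mm forward of its seat, inside the 24 to 75 mm range, and turned about 5° from straight.

**Bar:** it lies on the tray's floor, inside the walls.

**Checks:** none failed. The housing and pack edges I measured differed from the nominal sizes by a few millimetres, up to about 5 mm in one view.

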